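# Press the kitchen tools back into their fitted case

### The job

Put the pizza wheel and the T-handled corkscrew back into the fitted tool case on the left of the counter: each belongs in the pocket of its own shape, lying flat, and must be pressed firmly down past the rubber ribs until it is fully home on the pocket floor. Leave the spoon, the fork and the small candle where they are.

Things in the scene. Friction and masses are not known exactly. Their poses are not given: they have to be found in the camera images.
- tool_case: Black-rimmed kitchen tool case, 136 (x) x 170 (y) x 18 mm, fixed to the counter; origin at the centre of its underside. Its rigid grey insert, face 16 mm above the counter, has two pockets 10 mm deep with white floors, 2 mm wider all round than their tools: at +y a keyhole shape for the pizza wheel (round end to -x), at -y a T shape for the corkscrew (cross of the T to +x).
- wheel_seat (a point): Where wheel_grip lies when the pizza wheel is home: in the keyhole pocket, 17.5 mm above the counter; axes as the case's. Four sprung rubber ribs stick 3.4 mm out of the pocket's long walls within 15 mm of here: a tool set down rests on them, about 6 mm too high, and goes home when its top is pushed down near this point with 10 to 15 N. Then it stands 13 mm proud of the insert.
- screw_seat (a point): Where screw_grip lies when the corkscrew is home: in the T-shaped pocket, 17.5 mm above the counter; axes as the case's. Four sprung rubber ribs as in the other pocket, within 15 mm of here, to be overcome in the same way by pushing the top down with 10 to 15 N. Then the corkscrew stands 13 mm proud of the insert.
- wheel_grip (a point): Pizza wheel (loose, 90 g, 108 mm long, 23 mm thick, lying flat): point half-way up on the middle line of its wooden handle, which is 18 mm wide, along the tool's x, and ends 42 mm to +x of here. The round steel guard, 44 mm across, has its centre 44 mm to -x. z is up. Grasp across the handle, along y. In its pocket its axes agree with the case's.
- screw_grip (a point): T-handled corkscrew (loose, 80 g, 95 mm long, 23 mm thick, lying flat): point half-way up on the middle line of its steel sheath, which is 18 mm wide, along the tool's x, and ends 52 mm to -x of here. The wooden crossbar, 22 (x) x 70 (y) mm, has its middle 32 mm to +x. z is up. Grasp across the sheath, along y. In its pocket its axes agree with the case's.
- spoon: Metal spoon, 199x41x16 mm, lying between the places of the two tools, roughly along x. Bystander. Origin: centre of its underside.
- fork: Metal fork, 205x28x16 mm, lying at the right, roughly along x. Bystander. Origin: centre of its underside.
- candle: Small candle in a metal cup, 38 mm across, 15 mm high, standing between the case and the nearer tool. Bystander. Origin: centre of its underside.

How it is judged:
By the outcome, as a careful person would: the job done as asked, in the order asked, and still so for the second after the job is handed in, with the robot touching nothing.
It also fails if it takes over 64 s, if anything falls off the work surface, if the arm or the gripper's body presses on something with over 40 N, if the wrist force passes 120 N, or if a joint passes its speed limit or range.

### The arm

A 6-joint arm with a two-finger parallel gripper is mounted at the origin on a cart in front of the work surface, level with it; the furniture and walls round the work are solid. World frame = base frame: x ahead of the robot, y to its left, z up, the work surface at z = 0. Lengths are in m, angles in rad, forces in N, time in s.
With the tool pointing down it reaches from about 0.325 to 0.925 m from the base axis. Payload 3.1 kg.
Tool frame: the origin (TCP) lies on the centre line of the jaws, within the pads' length; the fingertips stand ctrl.finger_overhang ahead of it and the grasp point (between the pads) lies 6 mm ahead of it (ctrl.finger_overhang is the distance from the TCP to the fingertips, in m); z points along the fingers, y is the line along which they close (so a half turn about z gives the same grasp; the last joint's range is limited). The gripper opens to 85 mm and grips with 20 to 120 N. Pads are 22 mm wide; open, the fingers measure 114 mm over their backs; the gripper's body (76 mm by 85 mm) begins 54 mm behind the grasp point. The pads swing forward as they close: fully open they stand 13 mm farther back than shut.
Start: joints at [-1.377, 0.217, 1.613, -0, 1.311, -0.112], TCP at [0.188, -0.596, 0.256] pointing down, gripper open.
Joint ranges: [-2.75, 2.75], [-0.78, 2.1], [0.31, 2.55], [-1.13, 4.27], [0.13, 2.63], [-2.58, 2.58]. Speed limits (rad/s): [2.79, 2.79, 3.14, 3.14, 3.14, 3.14].

### API

Orientations are given as a rotation vector (axis times angle).
In Python, from bench import ctrl, viewer, workorder gives the robot as it stands.
- The arm moves only by the shell command python3 -m handwheel 'ROWS' [FORCE]. ROWS is JSON, a list that holds one entry, the list of rows, each a list of 5 numbers: the shift along the world's x, y, z in m, then the turn about the world's z in rad, then the closure, from -1 (fully open) to 1 (shut). A call has exactly 5 rows; each row shifts and turns the commanded pose from where the row before left it; what a row does not reach is not made up. A row lasts 1/8 s, in which the tool goes at most 62.5 mm and 10.7 degrees, less where a joint would pass 70% of its speed; a pose out of reach is approached as far as the arm can. A call with a gripper value outside its range is refused whole. The fingers move at their own pace and stop on an object; FORCE is the grip in N (left out, the last holds). Time passes only in rows, so rows that do not move let the fingers close, or fill a call up. It gives the time, the measured TCP pose, the force, the opening and the grip force at its end, in the units of the state.
- ctrl.sense(): the state, without advancing time (a new reading comes with each control period).
- viewer.camera(name): name is "side" or "top"; returns (picture, depth): 420x560x3 uint8, red, green, blue; 420x560 float32, m along the optical axis (not along the pixel's ray), 0 where there is no reading.
- viewer.camera_model(name): a dict with "fx", "fy", "cx", "cy" (pixels), "R" (3x3) and "t" (3): a world point X has camera coordinates R X + t. Camera axes: x right, y down, z forward; pixel columns grow to the right and rows downward; lengths in m; the calibration is good to about 2 mm. A picture is of the moment at which its call begins. camera_model takes no time and is no camera call.
- workorder.sign_off(): hands the job in; it is judged then, once.
The state is a dict: "t": time; "joint_positions": joint angles; "joint_vel": joint speeds; "tau": joint torques, N m; "position": TCP position; "eef_rot": TCP orientation; "ft_force": force on the tool from outside, world axes, zero at the start; "wrist_torque": the same for the moment, N m; "width": opening from 0.0 (shut) to 1.0 (fully open); "gripper_force": force on a finger pad.
Only numpy, scipy, OpenCV 4.12 (cv2) and the standard library are available. Lean on these libraries where they do the work, as an engineer would, in place of code of your own. Each camera call takes 0.05 s, during which the arm holds its last target. There are 200 camera calls.

## Working session

There is one attempt and no reset: what is moved stays moved. The work goes in short steps, Python scripts to look and compute and a shell command to move; the robot and the scene stay as the last step left them, time stands still between calls to the robot, and variables do not carry over. Pictures are saved under pics/ and viewed, at most 10 in all, crops included, and the job is handed in when it is done.

```bash
ls; mkdir -p pics; cat > h.py <<'E'
import numpy as np,cv2
from bench import ctrl,viewer,workorder
def snap(n,f):
    p,d=viewer.camera(n); cv2.imwrite('pics/'+f,p[:,:,::-1]); np.savez('pics/'+f+'.npz',p=p,d=d); return p,d
def ray(n,uv,z):
    m=viewer.camera_model(n);R=np.array(m['R']);t=np.array(m['t'])
    uv=np.atleast_2d(np.array(uv,float))
    c=np.c_[(uv[:,0]-m['cx'])/m['fx'],(uv[:,1]-m['cy'])/m['fy'],np.ones(len(uv))]
    d=c@R; o=-R.T@t
    return o+d*((z-o[2])/d[:,2])[:,None]
def proj(n,X):
    m=viewer.camera_model(n);c=np.array(m['R'])@np.array(X)+np.array(m['t'])
    return c[:2]/c[2]*[m['fx'],m['fy']]+[m['cx'],m['cy']]
E
python3 - <<'E'
from h import *
s=ctrl.sense();print({k:np.round(v,3) for k,v in s.items()},ctrl.finger_overhang)
for n in('top','side'):
    p,d=snap(n,n+'0.png');m=viewer.camera_model(n);print(n,m['fx'],-np.array(m['R']).T@np.array(m['t']),np.round(m['R'],2).tolist())
E
```

```text
pics
{'t': np.float64(0.0), 'joint_positions': array([-1.377,  0.218,  1.615,  0.   ,  1.311, -0.112]), 'joint_vel': array([-0.   , -0.   , -0.002,  0.001,  0.001, -0.001]), 'tau': array([-0.0000e+00, -3.9685e+01, -3.0385e+01, -0.0000e+00,  1.0000e-02,
        0.0000e+00]), 'position': array([ 0.188, -0.595,  0.255]), 'eef_rot': array([-3.103, -0.478,  0.   ]), 'ft_force': array([ 0.413, -0.278, -0.36 ]), 'wrist_torque': array([ 0.027, -0.025,  0.044]), 'gripper_force': np.float64(0.0), 'width': np.float64(0.999)} 0.025
top 535.992133928181 [0.30734059 0.00474886 1.40358874] [[-0.0, -1.0, 0.0], [-0.99, 0.0, -0.14], [0.14, -0.0, -0.99]]
side 483.27129302427704 [ 0.42098186 -1.14150008  0.79456068] [[1.0, -0.05, 0.01], [-0.02, -0.55, -0.83], [0.05, 0.83, -0.55]]
```

View pics/top0.png

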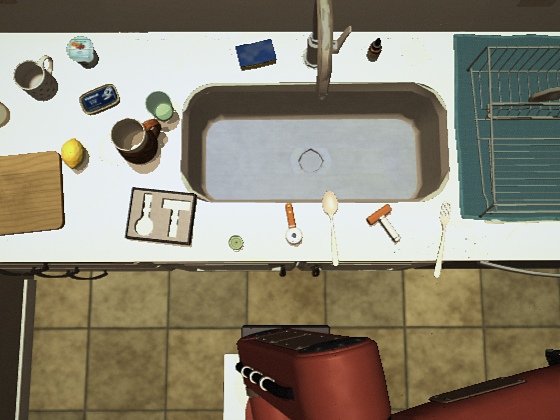

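View pics/side0.png

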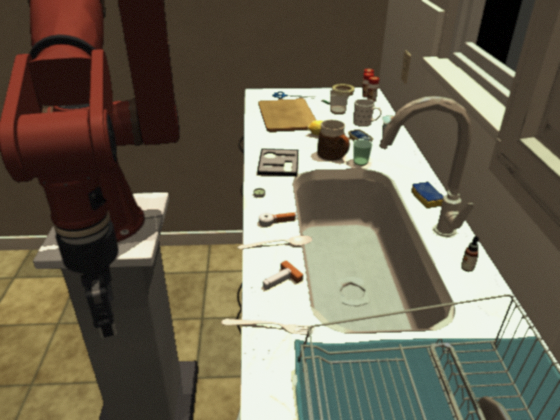

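The top view shows the case at about (160,216), the pizza wheel with handle (291,215) and disc (294,237), the spoon at x≈333, the corkscrew with crossbar (378,215) and sheath end (398,240), the candle at (236,242) and the fork at x≈443. The side view agrees.

```bash
cat > m.py <<'E'
from h import *
d=np.load('pics/top0.png.npz');p=d['p']
hsv=cv2.cvtColor(p,cv2.COLOR_RGB2HSV)
def comp(mask,box):
    x0,y0,x1,y1=box;m=np.zeros_like(mask);m[y0:y1,x0:x1]=mask[y0:y1,x0:x1]
    n,l,s,c=cv2.connectedComponentsWithStats(m)
    k=1+np.argmax(s[1:,4]);return (l==k).astype(np.uint8)
def rect(m,z,n='top'):
    c=max(cv2.findContours(m,cv2.RETR_EXTERNAL,cv2.CHAIN_APPROX_NONE)[0],key=len)[:,0]
    w=ray(n,c,z)[:,:2];r=cv2.minAreaRect((w*1000).astype(np.float32));return r
orange=((hsv[...,1]>110)&(hsv[...,0]<20)&(hsv[...,2]>90)).astype(np.uint8)
dark=(hsv[...,2]<80).astype(np.uint8)
notwhite=((hsv[...,2]<215)|(hsv[...,1]>60)).astype(np.uint8)
print('case',rect(comp(dark,(118,180,205,250)),.018))
print('handle',rect(comp(orange,(275,195,310,250)),.02))
print('wheel all',rect(comp(notwhite,(275,202,310,250)),.02))
print('bar',rect(comp(orange,(355,195,410,250)),.02))
print('cork all',rect(comp(notwhite,(355,202,410,250)),.02))
print('candle',rect(comp(notwhite,(225,230,250,252)),.012))
print('depth z')
m=viewer.camera_model('top');R=np.array(m['R']);t=np.array(m['t'])
for uv in[(291,215),(294,228),(378,215),(388,228),(333,215),(360,240),(443,230),(143,225)]:
    z=d['d'][uv[1],uv[0]];c=z*np.array([(uv[0]-m['cx'])/m['fx'],(uv[1]-m['cy'])/m['fy'],1]);print(uv,np.round(R.T@(c-t),3))
a=cv2.resize(p[180:260,118:258],None,fx=5,fy=5,interpolation=cv2.INTER_CUBIC)
b=cv2.resize(p[180:260,270:410],None,fx=5,fy=5,interpolation=cv2.INTER_CUBIC)
o=cv2.resize(np.vstack([a,b]),(525,600));cv2.imwrite('pics/crop0.png',o[:,:,::-1])
E
python3 m.py
```

```text
case ((502.25067138671875, 321.1170959472656), (178.2508544921875, 136.3847198486328), 83.87036895751953)
handle ((505.6228332519531, -11.81313705444336), (57.46058654785156, 16.96245002746582), 10.13250732421875)
wheel all ((502.7676086425781, -17.127769470214844), (88.94402313232422, 68.4560546875), 89.75391387939453)
bar ((504.62518310546875, -244.07725524902344), (21.26613998413086, 67.40696716308594), 34.510108947753906)
cork all ((472.2786865234375, -263.1562805175781), (99.48705291748047, 75.43902587890625), 34.29446029663086)
candle ((430.86297607421875, 130.33705139160156), (43.38826370239258, 37.092864990234375), 26.57778549194336)
depth z
(291, 215) [ 0.503 -0.014  0.02 ]
(294, 228) [ 0.468 -0.022  0.022]
(378, 215) [ 0.502 -0.241  0.02 ]
(388, 228) [ 0.467 -0.266  0.021]
(333, 215) [ 0.506 -0.126 -0.006]
(360, 240) [ 0.439 -0.196 -0.003]
(443, 230) [ 0.463 -0.412  0.012]
(143, 225) [0.48  0.375 0.003]
```

View pics/crop0.png

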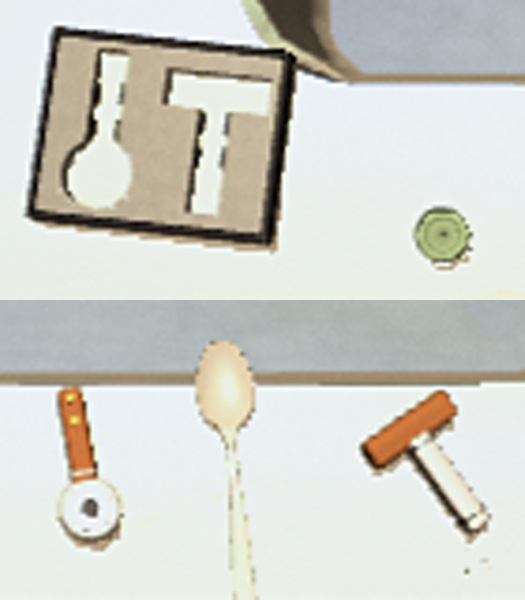

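The crops confirm the layout: the case's yaw is about -6°, the wheel's about +10° and the corkscrew's about +34°. The pocket outlines are clear enough to measure.

```bash
cat > m2.py <<'E'
from h import *
def run(f='pics/top0.png.npz'):
    p=np.load(f)['p'];S=6
    big=cv2.resize(p,None,fx=S,fy=S,interpolation=cv2.INTER_CUBIC)
    hsv=cv2.cvtColor(big,cv2.COLOR_RGB2HSV)
    pts=lambda c:(c[:,0].astype(float)+.5)/S-.5
    V=hsv[...,2]
    white=((V>215)).astype(np.uint8)
    box=np.zeros_like(white);box[182*S:250*S,122*S:203*S]=1
    cs=cv2.findContours(white&box,cv2.RETR_EXTERNAL,cv2.CHAIN_APPROX_NONE)[0]
    # only blobs inside the case
    cs=[c for c in cs if 60*S*S<cv2.contourArea(c) and ((ray('top',pts(c),.011)[:,:2]-[.502,.321])**2).sum(1).max()**.5<.1]
    yaw=np.radians(-6.1)
    for it in range(2):
        ang=[]
        for c in cs:
            w=ray('top',pts(c),.011)[:,:2]*1000
            Rm=np.array([[np.cos(yaw),-np.sin(yaw)],[np.sin(yaw),np.cos(yaw)]])
            q=w@Rm
            e=[q[:,0].min(),q[:,0].max(),q[:,1].min(),q[:,1].max()]
            T=e[3]-e[2]>60
            lo,hi=(e[0]+8,e[0]+55) if T else (e[1]-50,e[1]-6)
            s=q[(q[:,0]>lo)&(q[:,0]<hi)];ymid=[];xs=np.arange(lo,hi,2)
            for x in xs:
                k=s[abs(s[:,0]-x)<1.2][:,1]; ymid.append((k.min()+k.max())/2)
            f=np.polyfit(xs,ymid,1);ang.append(np.degrees(yaw+np.arctan(f[0])))
            gx=(e[0]+e[1])/2+ (4.5 if T else 12); gy=np.median(ymid)
            print('T' if T else 'K','ext',np.round([e[1]-e[0],e[3]-e[2]],1),'axis',round(ang[-1],1),'boxy',round((e[2]+e[3])/2,1),'gy',round(gy,1),'seat',np.round(Rm@[gx,gy],1),'yaw',round(np.degrees(yaw),1))
        yaw=np.radians(np.mean(ang)) if it==0 else yaw
run()
p=np.load('pics/top0.png.npz')['p']
for uv in[(294,237),(294,242),(294,231),(286.5,237),(301.5,237),(398,240)]: print(uv,np.round(ray('top',uv,.02)[0]*1000,1))
from h import ctrl
E
python3 m2.py
```

```text
T ext [96.3 73.6] axis -4.9 boxy 340.1 gy 342.3 seat [500.6 290.8] yaw -6.1
K ext [109.3  43.8] axis -6.4 boxy 418.1 gy 418.5 seat [518.5 365.5] yaw -6.1
T ext [96.3 73.4] axis -4.8 boxy 335.9 gy 338.5 seat [500.6 291. ] yaw -5.6
K ext [109.4  43.7] axis -6.4 boxy 414.4 gy 414.3 seat [518.6 365.4] yaw -5.6
(294, 237) [445.  -21.9  20. ]
(294, 242) [432.  -21.8  20. ]
(294, 231) [460.7 -22.   20. ]
(286.5, 237) [445.1  -2.4  20. ]
(301.5, 237) [445.  -41.3  20. ]
(398, 240) [ 436.  -291.3   20. ]
```

```bash
python3 -m handwheel '[[[0.02,0.039,-0.007,-0.009,-1],[0.02,0.039,-0.007,-0.009,-1],[0.02,0.039,-0.007,-0.009,-1],[0.02,0.039,-0.007,-0.009,-1],[0.02,0.039,-0.007,-0.009,-1]]]' 40 
python3 -m handwheel '[[[0.02,0.039,-0.007,-0.009,-1],[0.02,0.039,-0.007,-0.009,-1],[0.02,0.039,-0.007,-0.009,-1],[0.02,0.039,-0.007,-0.009,-1],[0.02,0.039,-0.007,-0.009,-1]]]'
python3 -m handwheel '[[[0.02,0.039,-0.007,-0.009,-0.3],[0.02,0.039,-0.007,-0.009,-0.3],[0.02,0.039,-0.007,-0.009,-0.3],[0.02,0.039,-0.007,0,-0.3],[0,0,0,0,-0.3]]]'
python3 -c "
from h import *
print(ctrl.finger_overhang,ctrl.sense()['eef_rot'],ctrl.sense()['width'])"
```

```text
t: 0.72
position: [0.2885, -0.3993, 0.2206]
eef_rot: [-3.114, -0.407, 0.0]
ft_force: [0.4, -0.6, -0.2]
width: 0.998
gripper_force: 0.0
t: 1.35
position: [0.3884, -0.2045, 0.1858]
eef_rot: [-3.123, -0.338, 0.0]
ft_force: [0.6, -0.5, 0.4]
width: 0.997
gripper_force: 0.0
t: 1.98
position: [0.4681, -0.0476, 0.1573]
eef_rot: [-3.126, -0.303, 0.003]
ft_force: [-0.1, -0.5, 0.3]
width: 0.647
gripper_force: 0.0
0.025 [-3.12584017e+00 -3.03007243e-01  2.72839270e-03] 0.6465025902525321
```

```bash
python3 -m handwheel '[[[0.0244,0.0335,0,-0.017,-0.3],[0,0,-0.04,0,-0.3],[0,0,-0.04,0,-0.3],[0,0,-0.017,0,-0.3],[0,0,0,0,-0.3]]]'
python3 - <<'E'
from h import *
p,d=snap('side','side1.png');q,_=snap('top','top1.png')
u=proj('side',ctrl.sense()['position']);print(u)
x,y=map(int,u)
a=cv2.resize(p[y-55:y+45,x-70:x+70],None,fx=4,fy=4,interpolation=cv2.INTER_CUBIC)
b=cv2.resize(q[190:260,265:335],(400,400),interpolation=cv2.INTER_CUBIC)
cv2.imwrite('pics/c1.png',cv2.resize(np.hstack([a,b])[:,:,::-1],(780,325)))
E
```

```text
t: 2.6
position: [0.4913, -0.017, 0.0602]
eef_rot: [-3.129, -0.268, 0.005]
ft_force: [-0.3, 0.5, 0.1]
width: 0.65
gripper_force: 0.0
[281.24859366 202.79103183]
```

View pics/c1.png

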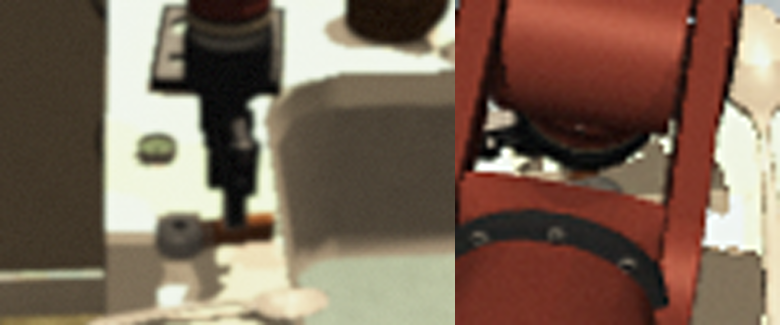

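The side crop shows the fingers straddling the wooden handle, roughly in its middle. The arm hides the tool in the top view. I'll descend and grasp.

```bash
python3 -m handwheel '[[[0.001,0.002,-0.012,0,-0.3],[0,0,-0.011,0,-0.3],[0,0,0,0,-0.3],[0,0,0,0,0.2],[0,0,0,0,0.5]]]' 40
python3 -m handwheel '[[[0,0,0,0,0.8],[0,0,0,0,1],[0,0,0,0,1],[0,0,0,0,1],[0,0,0,0,1]]]' 40
```

```text
t: 3.32
position: [0.4939, -0.0145, 0.0386]
eef_rot: [3.13, 0.27, 0.001]
ft_force: [-0.1, -0.2, -0.2]
width: 0.252
gripper_force: 0.0
t: 3.95
position: [0.4941, -0.0146, 0.0388]
eef_rot: [3.13, 0.269, 0.002]
ft_force: [-0.2, 0.8, 4.6]
width: 0.195
gripper_force: 41.1
```

```bash
python3 -m handwheel '[[[0,0,0.02,0,1],[0,0,0.03,0,1],[0,0,0.04,0,1],[0.003,0.04,0,-0.03,1],[0.003,0.045,0,-0.035,1]]]' 
python3 -m handwheel '[[[0.003,0.047,0,-0.035,1],[0.003,0.047,0,-0.035,1],[0.003,0.047,0,-0.035,1],[0.003,0.047,0,-0.035,1],[0.003,0.047,0,-0.035,1]]]' 
python3 -m handwheel '[[[0.003,0.045,0,-0.035,1],[0.001,0.015,0,0,1],[0,0,-0.02,0,1],[0,0,-0.02,0,1],[0,0,0,0,1]]]'
python3 - <<'E'
from h import *
p,d=snap('side','side2.png');q,_=snap('top','top2.png')
u=proj('side',[.5,.35,.05]);print(u)
x,y=map(int,u)
a=cv2.resize(p[y-60:y+40,x-60:x+60],None,fx=4,fy=4,interpolation=cv2.INTER_CUBIC)
b=cv2.resize(q[170:260,115:205],(400,400),interpolation=cv2.INTER_CUBIC)
cv2.imwrite('pics/c2.png',cv2.resize(np.hstack([a,b])[:,:,::-1],(792,360)))
E
```

```text
t: 4.58
position: [0.4994, 0.0708, 0.1283]
eef_rot: [3.137, 0.163, 0.0]
ft_force: [0.8, -0.2, -1.6]
width: 0.194
gripper_force: 40.5
t: 5.2
position: [0.5135, 0.3065, 0.1269]
eef_rot: [3.138, -0.109, -0.003]
ft_force: [0.2, -1.0, -0.7]
width: 0.194
gripper_force: 40.5
t: 5.82
position: [0.5158, 0.3624, 0.0839]
eef_rot: [3.132, -0.164, -0.011]
ft_force: [-0.2, -0.4, -1.0]
width: 0.196
gripper_force: 40.5
[276.80711737 147.47973492]
```

View pics/c2.png

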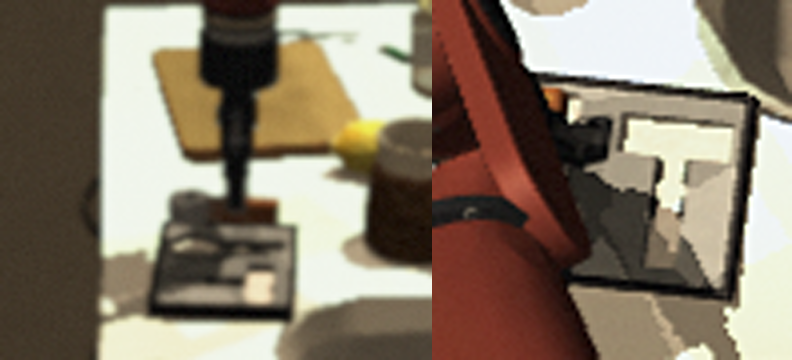

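The side crop shows the wheel held level above the case, with disc to -x. The handle tip shows orange at the top-left pocket in the top crop. I'll correct by a few mm and lower it.

```bash
python3 -m handwheel '[[[0.0037,0.0028,-0.01,0,1],[0,0,-0.01,0,1],[0,0,-0.005,0,1],[0,0,0,0,1],[0,0,0,0,1]]]' 
python3 - <<'E'
from h import *
p,_=snap('top','top3.png');s,_=snap('side','side3.png')
P=ctrl.sense()['position'];zt=P[2]-.0388+.0225
for n,im,b in(('top',p,(180,120,240,215)),('side',s,(120,220,180,330))):
    S=6;big=cv2.resize(im,None,fx=S,fy=S,interpolation=cv2.INTER_CUBIC);h=cv2.cvtColor(big,cv2.COLOR_RGB2HSV)
    m=((h[...,1]>110)&(h[...,0]<20)&(h[...,2]>60)).astype(np.uint8);k=np.zeros_like(m);k[b[0]*S:b[2]*S,b[1]*S:b[3]*S]=1
    cs=[c for c in cv2.findContours(m&k,0,1)[0] if cv2.contourArea(c)>4*S*S]
    for c in cs:
        q=(c[:,0]+.5)/S-.5;w=ray(n,q,zt)*1000
        print(n,np.round(q.min(0)),np.round(q.max(0)),'w',np.round(w.min(0),1),np.round(w.max(0),1))
print(P,zt,'expected handle end',P[:2]+.0404*np.array([np.cos(.106),-np.sin(.106)]))
E
```

```text
t: 6.55
position: [0.5224, 0.3684, 0.0635]
eef_rot: [-3.137, 0.162, -0.0]
ft_force: [1.1, 0.2, -0.7]
width: 0.198
gripper_force: 40.5
top [142. 190.] [148. 197.] w [548.1 352.4  47.5] [565.1 368.8  47.5]
top [120. 180.] [149. 239.] w [437.8 347.4  47.5] [592.9 427.3  47.5]
side [285. 146.] [294. 153.] w [529.1 313.4  47.5] [559.9 362.2  47.5]
side [319. 129.] [329. 137.] w [660.1 432.9  47.5] [694.5 496.8  47.5]
side [288. 123.] [307. 130.] w [550.  496.7  47.5] [622.4 559.7  47.5]
side [301. 120.] [306. 123.] w [602.1 559.6  47.5] [622.7 583.3  47.5]
side [288. 120.] [297. 124.] w [554.7 549.6  47.5] [589.7 592.1  47.5]
side [264. 120.] [279. 131.] w [462.1 490.6  47.5] [517.4 595.9  47.5]
[0.52255203 0.36851599 0.06375479] 0.04745478526864375 expected handle end [0.56272527 0.36424161]
```

```bash
python3 -m handwheel '[[[-0.0032,-0.0031,0,0,1],[0,0,0,0,1],[0,0,-0.004,0,1],[0,0,0,0,1],[0,0,0,0,1]]]'
```

```text
t: 7.28
position: [0.519, 0.3652, 0.0592]
eef_rot: [3.137, -0.162, -0.0]
ft_force: [-0.2, 0.7, -1.9]
width: 0.196
gripper_force: 40.5
```

```bash
python3 -m handwheel '[[[0,0,-0.002,0,1],[0,0,-0.002,0,1],[0,0,-0.002,0,1],[0,0,0,0,1],[0,0,0,0,1]]]'
```

```text
t: 7.9
position: [0.5191, 0.3652, 0.0533]
eef_rot: [3.137, -0.162, -0.0]
ft_force: [-0.1, 0.5, -1.7]
width: 0.197
gripper_force: 40.5
```

```bash
python3 -m handwheel '[[[0,0,-0.001,0,1],[0,0,-0.001,0,1],[0,0,-0.001,0,1],[0,0,0,0,1],[0,0,0,0,1]]]'
```

```text
t: 8.52
position: [0.5195, 0.3659, 0.0509]
eef_rot: [-3.136, 0.162, -0.002]
ft_force: [-0.8, 0.9, 2.1]
width: 0.191
gripper_force: 40.9
```

Force starts at the rib height (bottom about 12 mm), so the tool is in the pocket on the ribs. I'll press it down while it is still gripped.

```bash
python3 -m handwheel '[[[0,0,-0.001,0,1],[0,0,-0.001,0,1],[0,0,-0.001,0,1],[0,0,0,0,1],[0,0,0,0,1]]]' 60
```

```text
t: 9.15
position: [0.5201, 0.366, 0.0491]
eef_rot: [-3.136, 0.162, -0.003]
ft_force: [-1.9, 1.5, 7.8]
width: 0.187
gripper_force: 62.0
```

```bash
python3 -m handwheel '[[[0,0,-0.001,0,1],[0,0,-0.001,0,1],[0,0,-0.001,0,1],[0,0,0,0,1],[0,0,0,0,1]]]'; python3 -m handwheel '[[[0,0,-0.001,0,1],[0,0,-0.001,0,1],[0,0,0,0,1],[0,0,0,0,1],[0,0,0,0,1]]]'
```

```text
t: 9.78
position: [0.5203, 0.3657, 0.0451]
eef_rot: [-3.136, 0.162, -0.004]
ft_force: [1.8, 2.7, 3.5]
width: 0.187
gripper_force: 61.5
t: 10.4
position: [0.5204, 0.3658, 0.0448]
eef_rot: [-3.136, 0.162, -0.003]
ft_force: [-0.9, 1.0, 13.2]
width: 0.186
gripper_force: 62.6
```

```bash
python3 -m handwheel '[[[0,0,0.002,0,0.3],[0,0,0,0,0.1],[0,0,0,0,0],[0,0,0,0,0],[0,0,0.02,0,0]]]' 40; python3 -m handwheel '[[[0,0,0.03,0,0.5],[0,0,0.0,0,1],[0,0,0,0,1],[0,0,0,0,1],[0,0,0,0,1]]]'; python3 -m handwheel '[[[-0.001,0,-0.02,0,1],[0,0,-0.012,0,1],[0,0,-0.003,0,1],[0,0,0,0,1],[0,0,0,0,1]]]'
```

```text
t: 11.02
position: [0.5171, 0.3641, 0.0625]
eef_rot: [3.134, -0.162, -0.007]
ft_force: [-0.4, 0.9, 0.7]
width: 0.499
gripper_force: 0.0
t: 11.65
position: [0.5183, 0.3647, 0.0931]
eef_rot: [3.136, -0.162, -0.003]
ft_force: [0.7, 0.3, -0.6]
width: -0.003
gripper_force: 0.0
t: 12.28
position: [0.5186, 0.3655, 0.0598]
eef_rot: [-3.137, 0.162, -0.001]
ft_force: [0.2, 0.1, 0.4]
width: 0.001
gripper_force: 0.0
```

```bash
python3 -m handwheel '[[[0,0,-0.002,0,1],[0,0,-0.002,0,1],[0,0,-0.0015,0,1],[0,0,0,0,1],[0,0,0,0,1]]]'; python3 -m handwheel '[[[0,0,-0.001,0,1],[0,0,-0.001,0,1],[0,0,0,0,1],[0,0,0,0,1],[0,0,0,0,1]]]'
```

```text
t: 12.9
position: [0.5182, 0.3653, 0.0541]
eef_rot: [-3.137, 0.162, -0.0]
ft_force: [-1.3, -0.4, 1.8]
width: -0.001
gripper_force: 1.4
t: 13.52
position: [0.5182, 0.3653, 0.054]
eef_rot: [3.137, -0.162, -0.001]
ft_force: [-4.1, -3.2, 12.2]
width: -0.003
gripper_force: 6.0
```

```bash
python3 -m handwheel '[[[0,0,-0.001,0,1],[0,0,0,0,1],[0,0,0.03,0,1],[0,0,0.04,0,0.5],[-0.003,-0.04,0,0.05,0]]]'; python3 -m handwheel '[[[-0.003,-0.047,0,0.05,-0.2],[-0.003,-0.047,0,0.05,-0.3],[-0.003,-0.047,0,0.05,-0.3],[-0.003,-0.047,0,0.05,-0.3],[-0.003,-0.047,0,0.05,-0.3]]]'; python3 -m handwheel '[[[-0.003,-0.047,0,0.05,-0.3],[-0.003,-0.047,0,0.05,-0.3],[-0.003,-0.047,0,0.05,-0.3],[-0.003,-0.047,0,0.05,-0.3],[-0.003,-0.047,0,0.05,-0.3]]]'; python3 -m handwheel '[[[-0.003,-0.047,0,0.05,-0.3],[-0.003,-0.047,0,0.05,-0.3],[0,0,0,0.05,-0.3],[0,0,0,0,-0.3],[0,0,0,0,-0.3]]]'
python3 - <<'E'
from h import *
p,_=snap('top','top4.png')
a=cv2.resize(p[180:250,110:210],None,fx=6,fy=6,interpolation=cv2.INTER_CUBIC);cv2.imwrite('pics/c4.png',a[:,:,::-1])
E
```

```text
t: 14.15
position: [0.5187, 0.3282, 0.1257]
eef_rot: [-3.135, 0.077, -0.016]
ft_force: [1.2, -0.3, 0.1]
width: 0.421
gripper_force: 0.0
t: 14.78
position: [0.4998, 0.0887, 0.1206]
eef_rot: [3.126, 0.312, 0.001]
ft_force: [-0.3, -0.7, -0.4]
width: 0.652
gripper_force: 0.0
t: 15.4
position: [0.4848, -0.1463, 0.1207]
eef_rot: [3.063, 0.698, 0.001]
ft_force: [0.8, -1.0, 0.2]
width: 0.646
gripper_force: 0.0
t: 16.02
position: [0.4789, -0.2383, 0.1205]
eef_rot: [-3.002, -0.923, 0.0]
ft_force: [-0.1, 0.4, 0.9]
width: 0.652
gripper_force: 0.0
```

View pics/c4.png

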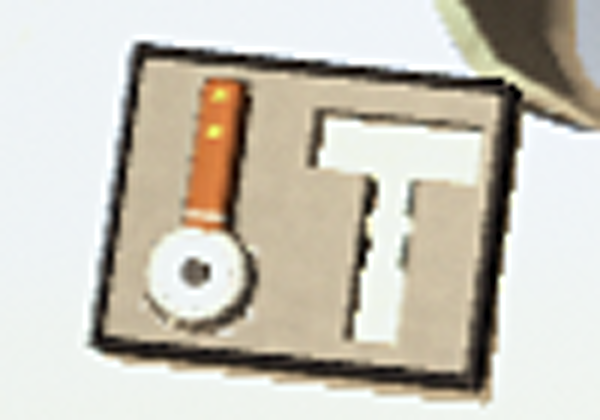

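The crop shows the pizza wheel seated in the keyhole pocket at (200,200) with even margins, and the T pocket empty at (400,230). Next is the corkscrew grasp.

```bash
python3 -m handwheel '[[[-0.0007,-0.0243,-0.02,0.003,-0.3],[0,0,-0.03,0,-0.3],[0,0,-0.02,0,-0.3],[0,0,0,0,-0.3],[0,0,0,0,-0.3]]]'
sed -i 's/^run()/import sys;run(sys.argv[1])/' m2.py; python3 m2.py pics/top4.png.npz | grep seat
python3 - <<'E'
from h import *
p,d=snap('side','side5.png')
u=proj('side',ctrl.sense()['position']);print(u)
x,y=map(int,u)
a=cv2.resize(p[y-40:y+60,x-70:x+70],None,fx=5,fy=5,interpolation=cv2.INTER_CUBIC)
cv2.imwrite('pics/c5.png',a[:,:,::-1])
E
```

```text
t: 16.7
position: [0.479, -0.263, 0.0515]
eef_rot: [3.0, 0.929, 0.001]
ft_force: [0.7, -1.2, 0.4]
width: 0.651
gripper_force: 0.0
[281.28227003 263.28751458]Traceback (most recent call last):
  File "m2.py", line 30, in <module>
    import sys;run(sys.argv[1])
               ~~~^^^^^^^^^^^^^
  File "m2.py", line 25, in run
    k=s[abs(s[:,0]-x)<1.2][:,1]; ymid.append((k.min()+k.max())/2)
                                              ~~~~~^^
    return umr_minimum(a, axis, None, out, keepdims, initial, where)
ValueError: zero-size array to reduction operation minimum which has no identity
```

View pics/c5.png

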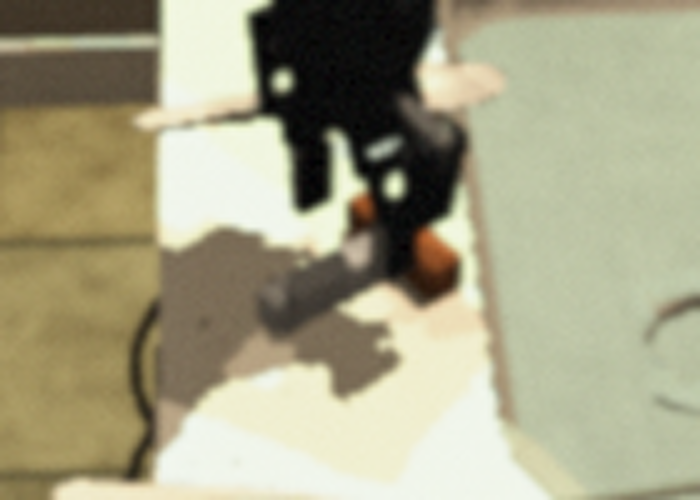

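The side crop shows the two fingers on either side of the sheath, just short of the orange crossbar (430,265). I'll descend and close.

```bash
python3 -m handwheel '[[[-0.0005,0,-0.007,0,-0.3],[0,0,-0.0065,0,-0.3],[0,0,0,0,0],[0,0,0,0,0.4],[0,0,0,0,0.6]]]' 40
python3 -m handwheel '[[[0,0,0,0,0.8],[0,0,0,0,1],[0,0,0,0,1],[0,0,0,0,1],[0,0,0,0,1]]]' 40
sed -i 's/60\*S\*S<cv2.contourArea(c)/300*S*S<cv2.contourArea(c)/' m2.py; python3 m2.py pics/top4.png.npz 2>&1| grep -E "seat|Err"
python3 - <<'E'
from h import *
p=np.load('pics/top4.png.npz')['p'];S=6
V=cv2.resize(p,None,fx=S,fy=S,interpolation=cv2.INTER_CUBIC).max(2)
m=np.zeros_like(V);m[195*S:240*S,160*S:193*S]=(V[195*S:240*S,160*S:193*S]>215)
n,l,s,c=cv2.connectedComponentsWithStats(m)
for k in range(1,n):
    if s[k,4]>60*S*S: print(s[k]/S)
k=1+np.argmax([0 if s[k,0]>185*S else s[k,4] for k in range(1,n)])
q=(max(cv2.findContours((l==k).astype(np.uint8),0,1)[0],key=len)[:,0]+.5)/S-.5
a=np.radians(-6.1);Rm=np.array([[np.cos(a),-np.sin(a)],[np.sin(a),np.cos(a)]])
for z in(.006,.011,.016):
    w=ray('top',q,z)[:,:2]@Rm*1000
    print(z,w.min(0),w.max(0))
    for x in np.arange(w[:,0].min()+4,w[:,0].max(),6):
        t=w[abs(w[:,0]-x)<1.5][:,1]
        if z==.011 and len(t): print(round(x,1),np.round([t.min(),t.max(),(t.min()+t.max())/2],1))
E
```

```text
t: 17.38
position: [0.478, -0.2633, 0.0375]
eef_rot: [3.001, 0.928, 0.0]
ft_force: [-0.2, -0.5, -1.3]
width: 0.205
gripper_force: 17.7
t: 18.0
position: [0.4781, -0.2633, 0.0375]
eef_rot: [3.001, 0.928, 0.0]
ft_force: [-0.1, -0.5, 2.6]
width: 0.195
gripper_force: 41.0
T ext [97.1 74.1] axis -4.5 boxy 339.9 gy 341.8 seat [500.1 290.3] yaw -6.1
T ext [98.1 73.7] axis -4.6 boxy 326.0 gy 329.5 seat [500.5 291.2] yaw -4.5
[ 163.33333333  199.66666667   28.16666667   38.16666667 2450.83333333]
0.006 [413.75359734 303.78853203] [511.24665486 378.13279813]
0.011 [413.36486417 302.83543584] [510.50913147 376.91372862]
417.4 [332.5 350.8 341.7]
423.4 [331.8 351.6 341.7]
429.4 [332.3 349.8 341.1]
435.4 [331.9 350.6 341.3]
441.4 [331.8 351.4 341.6]
447.4 [334.7 349.6 342.2]
453.4 [336.6 350.  343.3]
459.4 [336.6 350.2 343.4]
465.4 [331.  351.9 341.5]
471.4 [335.6 350.2 342.9]
477.4 [303.2 348.7 325.9]
483.4 [303.2 349.5 326.3]
489.4 [304.4 376.3 340.4]
495.4 [304.8 376.9 340.9]
501.4 [303.3 375.2 339.3]
507.4 [304.1 376.3 340.2]
0.016 [412.976131   301.88233966] [509.77160808 375.69465911]
```

```bash
python3 -m handwheel '[[[0,0,0.02,0,1],[0,0,0.03,0,1],[0,0,0.04,0,1],[0.002,0.04,0,-0.05,1],[0.002,0.046,0,-0.06,1]]]'; python3 -m handwheel '[[[0.002,0.047,0,-0.06,1],[0.002,0.047,0,-0.06,1],[0.002,0.047,0,-0.06,1],[0.002,0.047,0,-0.06,1],[0.002,0.047,0,-0.06,1]]]';python3 -m handwheel '[[[0.002,0.047,0,-0.06,1],[0.002,0.047,0,-0.06,1],[0.002,0.047,0,-0.06,1],[0.002,0.047,0,-0.06,1],[0.002,0.044,0,-0.056,1]]]';python3 -m handwheel '[[[0,0,-0.02,0,1],[0,0,-0.02,0,1],[0,0,0,0,1],[0,0,0,0,1],[0,0,0,0,1]]]'
```

```text
t: 18.62
position: [0.482, -0.1767, 0.1278]
eef_rot: [3.049, 0.756, 0.001]
ft_force: [0.3, 0.7, -1.7]
width: 0.197
gripper_force: 40.7
t: 19.25
position: [0.4911, 0.0595, 0.1267]
eef_rot: [-3.128, -0.295, 0.002]
ft_force: [0.5, -0.8, -0.8]
width: 0.197
gripper_force: 40.7
t: 19.88
position: [0.501, 0.2913, 0.1265]
eef_rot: [3.136, -0.169, -0.002]
ft_force: [-0.0, -0.5, -1.0]
width: 0.199
gripper_force: 40.7
t: 20.5
position: [0.5027, 0.2895, 0.0881]
eef_rot: [-3.136, 0.168, -0.002]
ft_force: [-0.2, 0.1, -1.2]
width: 0.197
gripper_force: 40.7
```

```bash
python3 -m handwheel '[[[-0.0032,0.0002,-0.01,0,1],[0,0,-0.01,0,1],[0,0,-0.004,0,1],[0,0,0,0,1],[0,0,0,0,1]]]'
python3 - <<'E'
from h import *
p,_=snap('top','top6.png')
P=ctrl.sense()['position'];zt=P[2]-.0375+.0225
S=6;big=cv2.resize(p,None,fx=S,fy=S,interpolation=cv2.INTER_CUBIC);h=cv2.cvtColor(big,cv2.COLOR_RGB2HSV)
m=((h[...,1]>110)&(h[...,0]<20)&(h[...,2]>90)).astype(np.uint8)
k=np.zeros_like(m);k[180*S:225*S,160*S:205*S]=1
for c in cv2.findContours(m&k,0,1)[0]:
    if cv2.contourArea(c)>6*S*S:
        w=ray('top',(c[:,0]+.5)/S-.5,zt)[:,:2]*1000;print(cv2.minAreaRect(w.astype(np.float32)),w.min(0),w.max(0))
a=np.radians(-6.1);print(P,zt,'expected bar centre',P[:2]+.0327*np.array([np.cos(a),np.sin(a)]))
cv2.imwrite('pics/c6.png',cv2.resize(p[180:250,110:210],None,fx=6,fy=6,interpolation=cv2.INTER_CUBIC)[:,:,::-1])
E
```

```text
t: 21.12
position: [0.4989, 0.2902, 0.0634]
eef_rot: [-3.137, 0.167, -0.0]
ft_force: [1.0, -0.0, -0.8]
width: 0.189
gripper_force: 40.7
((530.563232421875, 266.8101501464844), (32.24985885620117, 20.98480987548828), 83.02562713623047) [519.38113511 249.82201409] [542.83659402 281.55389743]
((533.9609375, 302.7896423339844), (117.67432403564453, 39.008548736572266), 1.6001733541488647) [475.69124895 281.65339543] [592.2304762  323.92933383]
[0.49903178 0.29027972 0.06360951] 0.04860950645593737 expected bar centre [0.53154663 0.28680489]
```

View pics/c6.png

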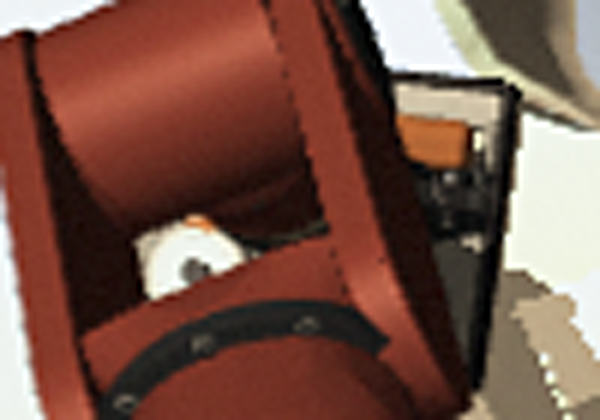

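The crop shows the crossbar at (430,140), over the cross of the T pocket and within about 1 mm of the estimate. I'll lower it.

```bash
python3 -m handwheel '[[[0,-0.0004,-0.004,0,1],[0,0,-0.003,0,1],[0,0,-0.003,0,1],[0,0,0,0,1],[0,0,0,0,1]]]'; python3 -m handwheel '[[[0,0,-0.001,0,1],[0,0,-0.001,0,1],[0,0,-0.001,0,1],[0,0,0,0,1],[0,0,0,0,1]]]'
```

```text
t: 21.8
position: [0.4987, 0.2897, 0.0533]
eef_rot: [-3.137, 0.167, 0.0]
ft_force: [-0.3, -0.0, -0.5]
width: 0.195
gripper_force: 40.7
t: 22.42
position: [0.4991, 0.2902, 0.051]
eef_rot: [-3.136, 0.167, -0.001]
ft_force: [-2.4, 1.3, 4.6]
width: 0.197
gripper_force: 41.3
```

```bash
python3 -m handwheel '[[[0,0,-0.001,0,1],[0,0,-0.001,0,1],[0,0,-0.001,0,1],[0,0,0,0,1],[0,0,0,0,1]]]' 60
```

```text
t: 23.05
position: [0.5002, 0.2917, 0.049]
eef_rot: [-3.133, 0.168, -0.005]
ft_force: [-1.9, 3.9, 5.8]
width: 0.185
gripper_force: 62.9
```

```bash
python3 -m handwheel '[[[0.001,0.0015,0,0,1],[0,0,0,0,1],[0,0,-0.001,0,1],[0,0,0,0,1],[0,0,0,0,1]]]'
```

```text
t: 23.68
position: [0.5006, 0.292, 0.048]
eef_rot: [-3.136, 0.167, -0.002]
ft_force: [-2.6, 0.8, 9.2]
width: 0.184
gripper_force: 63.3
```

Side force is gone, so I'll keep pressing.

```bash
python3 -m handwheel '[[[0,0,-0.001,0,1],[0,0,-0.001,0,1],[0,0,-0.001,0,1],[0,0,0,0,1],[0,0,0,0,1]]]'; python3 -m handwheel '[[[0,0,-0.001,0,1],[0,0,-0.0005,0,1],[0,0,0,0,1],[0,0,0,0,1],[0,0,0,0,1]]]'
```

```text
t: 24.3
position: [0.5011, 0.2918, 0.0445]
eef_rot: [-3.136, 0.167, -0.005]
ft_force: [-0.8, 2.0, 5.7]
width: 0.189
gripper_force: 62.8
t: 24.92
position: [0.5011, 0.2919, 0.0436]
eef_rot: [-3.136, 0.167, -0.004]
ft_force: [-1.0, 0.9, 8.6]
width: 0.186
gripper_force: 63.2
```

```bash
python3 -m handwheel '[[[0,0,0.002,0,0.3],[0,0,0,0,0.1],[0,0,0,0,0.1],[0,0,0,0,0.1],[0,0,0.02,0,0.1]]]' 40; python3 -m handwheel '[[[0,0,0.03,0,0.5],[0,0,0.0,0,1],[0,0,0,0,1],[0,0,0,0,1],[0,0,0,0,1]]]'; python3 -m handwheel '[[[0,0,-0.02,0,1],[0,0,-0.012,0,1],[0,0,-0.002,0,1],[0,0,0,0,1],[0,0,0,0,1]]]'
```

```text
t: 25.55
position: [0.4978, 0.2903, 0.0624]
eef_rot: [3.135, -0.167, -0.007]
ft_force: [0.1, 0.3, 0.7]
width: 0.452
gripper_force: 0.0
t: 26.18
position: [0.4989, 0.2908, 0.0927]
eef_rot: [3.136, -0.167, -0.003]
ft_force: [0.7, -0.1, 0.5]
width: 0.001
gripper_force: 0.0
t: 26.8
position: [0.5002, 0.2914, 0.0603]
eef_rot: [-3.137, 0.167, -0.002]
ft_force: [-0.2, -0.1, 0.7]
width: 0.003
gripper_force: 0.0
```

```bash
python3 -m handwheel '[[[0,0,-0.002,0,1],[0,0,-0.002,0,1],[0,0,-0.0015,0,1],[0,0,0,0,1],[0,0,0,0,1]]]'; python3 -m handwheel '[[[0,0,-0.001,0,1],[0,0,-0.001,0,1],[0,0,-0.001,0,1],[0,0,0,0,1],[0,0,0,0,1]]]'
```

```text
t: 27.42
position: [0.4996, 0.2912, 0.0543]
eef_rot: [3.137, -0.167, -0.0]
ft_force: [-0.8, -0.8, 0.0]
width: 0.002
gripper_force: 0.0
t: 28.05
position: [0.4998, 0.2913, 0.054]
eef_rot: [3.136, -0.166, -0.002]
ft_force: [-6.4, -3.7, 14.5]
width: 0.001
gripper_force: 7.6
```

Its top is at 29 mm under a 14.5 N push, so the corkscrew is home. I'll retreat well clear and take a final look.

```bash
python3 -m handwheel '[[[0,0,0.03,0,1],[0,0,0.05,0,1],[0,0,0.03,0,1],[0,-0.05,0,0.05,1],[0,-0.05,0,0.05,1]]]' >/dev/null; python3 -m handwheel '[[[0,-0.055,0,0.05,1],[0,-0.055,0,0.05,1],[0,-0.055,0,0.05,1],[0,-0.055,0,0.05,1],[0,-0.055,0,0.05,1]]]'>/dev/null;  python3 -m handwheel '[[[0,-0.055,0,0,1],[0,-0.05,0,0,1],[0,0,0,0,1],[0,0,0,0,1],[0,0,0,0,1]]]'
python3 - <<'E'
from h import *
p,d=snap('top','top7.png')
m=viewer.camera_model('top');R=np.array(m['R']);t=np.array(m['t'])
for n,X in(('wheel grip',(.5185,.3655)),('w handle tip',(.553,.362)),('disc',(.466,.371)),('sheath',(.49,.292)),('sheath end',(.458,.295)),('bar',(.532,.2875)),('bar L',(.535,.312)),('bar R',(.529,.262))):
    u,v=np.round(proj('top',[*X,.029])).astype(int);z=np.median(d[v-1:v+2,u-1:u+2]);c=z*np.array([(u-m['cx'])/m['fx'],(v-m['cy'])/m['fy'],1]);print(n,np.round((R.T@(c-t))[2]*1000,1))
a=cv2.resize(p[180:250,110:210],(560,392),interpolation=cv2.INTER_CUBIC);b=p[60:260][:, :560]
cv2.imwrite('pics/c7.png',np.vstack([a,b])[:,:,::-1])
E
```

```text
t: 29.92
position: [0.4995, -0.1874, 0.161]
eef_rot: [-3.117, -0.384, 0.001]
ft_force: [-0.3, 0.1, 0.4]
width: -0.0
gripper_force: 0.0
wheel grip 28.0
w handle tip 29.5
disc 28.8
sheath 28.6
sheath end 27.0
bar 31.2
bar L 27.7
bar R 29.0
```

View pics/c7.png

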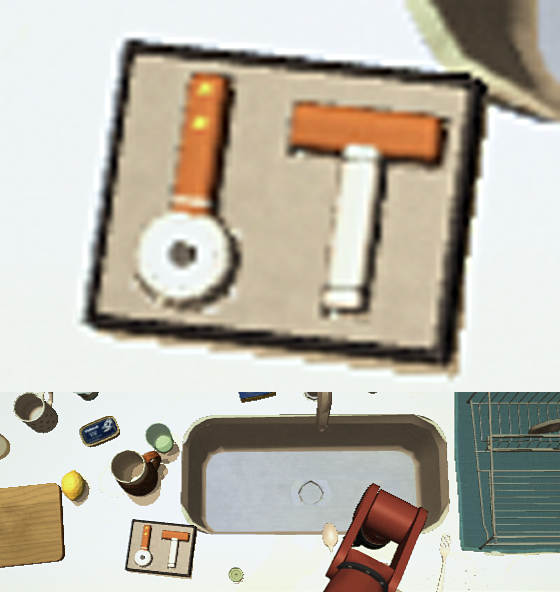

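Both tools lie flat in their own pockets with tops at about 29 mm, and the spoon, candle and fork are where they were. I'm handing in the job.

```bash
python3 -c "
from bench import workorder
print(workorder.sign_off())"
```

```text
the job is handed in; nothing more can be done
None
```

The pizza wheel and the corkscrew are both pressed fully home in their own pockets, the spoon, fork and candle were not moved, and the job was handed in after about 30 s of robot time.

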